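# Open the long slide-lid tin box at the packing table

## Robot

A 6-joint arm with a two-finger parallel gripper is mounted at the origin on the work surface. World frame = base frame: x ahead of the robot, y to its left, z up, the work surface at z = 0. Lengths are in m, angles in degrees, forces in N, time in s.
With the tool pointing down it reaches from about 0.4 to 0.825 m from the base axis. Payload 7 kg.
Tool frame: the origin (TCP) lies at the very end of the fingers, on their centre line; the grasp point (between the pads) lies 19 mm behind it; x points along the fingers, y is the direction in which the jaws open and shut, and the axes are right-handed (so a half turn about x gives the same grasp; the last joint's range is limited). The gripper opens to 88 mm and grips with 3 to 60 N. Pads are 19 mm wide; open, the fingers measure 130 mm over their backs; the gripper's body (78 mm by 193 mm) begins 47 mm behind the grasp point.
Start: joints at [86.35, 20.546, 0.682, 0, -70.136, -16.507], TCP at [0.233, 0.634, 0.227] pointing down, gripper open.
Joint ranges: [-176.03, 176.03], [-82.01, 121.73], [-58.28, 71.71], [-173.87, 95.51], [-174.79, -0.11], [-173.66, 173.66]. Speed limits (degrees/s): [136.94, 136.94, 172.46, 180, 180, 180].

## Interface

Orientations are given as [roll, pitch, yaw] about the fixed x, y, z axes, in that order (R = Rz(yaw) Ry(pitch) Rx(roll)).
In Python, from plant import * gives the robot as it stands. The module is installed in compiled form; this text tells all that it offers.
- The arm moves only by the shell command python3 -m creep 'ROWS' [FORCE]. ROWS is a JSON object of lists of equal length, an entry for each row: "jaw": the closure, from -1 (fully open) to 1 (shut); "translation": the shift along the tool's x, y, z in m, a list of three; "roll": the turn about the tool's x in rad. A call has exactly 10 rows; each row shifts and turns the commanded pose from where the row before left it, along the tool's axes as they then stand; what a row does not reach is not made up. A row lasts 1/10 s, in which the tool goes at most 50 mm and 8.59 degrees, less where a joint would pass 70% of its speed; a pose out of reach is approached as far as the arm can. A call with a gripper value outside its range is refused whole. The fingers move at their own pace and stop on an object; FORCE is the grip in N (left out, the last holds). Time passes only in rows, so rows that do not move let the fingers close, or fill a call up. It gives the time, the measured TCP pose, the force and the opening at its end, in the units of the state.
- get_state(): the state, without advancing time (a new reading comes with each control period).
- capture(name): name is "scene" or "top" or "wrist"; returns a dict with "image" (420x560x3 uint8, red, green, blue), "fovy" (degrees; the focal length in pixels is half the picture's height over the tangent of half this angle, whatever the lens; pixels are square), "cx", "cy" (the principal point, pixels), "pose" (4x4, takes a point from camera to world coordinates); the wrist camera has in their place "tool_from_camera" (4x4, takes a point from camera to tool coordinates, whose origin is the TCP and whose axes are the tool frame's). Camera axes: x right, y up, looking along -z (the intrinsics and any distortion apply to the point x, -y, -z); pixel columns grow to the right and rows downward; lengths in m; the calibration is good to about 2 mm. A picture is of the moment at which its call begins: read the wrist's pose just before it. There is no depth.
- close_job(): hands the job in, once; it reports no verdict.
The state is a dict: "time_s": time; "joints": joint angles; "qd": joint speeds; "joint_torque": joint torques, N m; "tcp_pos": TCP position; "eef_rot": TCP orientation; "contact_force": force on the tool from outside, world axes, zero at the start; "moment": the same for the moment, N m; "gripper_width": finger opening in m.
Only numpy, scipy, OpenCV 4.12 (cv2) and the standard library are available. Lean on these libraries where they do the work, as an engineer would, in place of code of your own. Each camera call takes 0.05 s, during which the arm holds its last target.

## Task

Open the longer of the two plywood slide-lid boxes: raise the grip end of its lid over the stop lip, slide the lid out of its grooves that way, and lay it flat, grip block up, near the middle of the cardboard pad. Leave the lid of the shorter box where it is.

Things in the scene. Friction and masses are not known exactly. Their poses are not given: they have to be found in the camera images.
- long_box: Longer plywood box, fixed, 200x130x90 mm (x,y,z). Origin: centre of underside; x to its stop-lip end, where the lid comes out. Lid rests on ledges at z 68. Lip across the x end: top z 74, 8 thick. Low curbs (z 73) beside it. Only the lid's rear 60 mm is in grooves 14 high, open to +x: grip end can rise 24. Raised 10-14 there and pulled 65 or more along x it is free. No latch.
- long_lid_mid (a point): Centre of the loose lid board (mid-thickness) of the longer box: plywood, 180x108x6 mm (x,y,z), about 90 g. x points to its grip end, z up. Wooden grip block 34x20x40 mm (x,y,z) stands on the board, its centre at x +65, y 0, z +23 mm from this point; pinch it from above across its 20 mm (along y). When shut this point is 71 mm above the table, over the box's middle.
- pad: Flat piece of brown cardboard fixed on the table between the two boxes, 240x180x5 mm (x,y,z). Origin: centre of its underside; its top is 5 mm above the table.
- short_lid_mid (a point): Centre of the board of the shorter box's loose lid, 120x108x6 mm, with a grip block like the other's. Its fixed box is of the same build, 140x130x90 mm. To be left alone.
Not all that is in view belongs to the job. Leave any orange look-alike of the part that bears long_lid_mid alone.

How it is judged (in metres and radians):
On the way, in this order (a step that is already met when the one before it is completed fails the run):
1. the lid's grip end has passed over the stop lip while its rear end is still between the grooves (x of long_lid_mid in the frame of long_box between 0.015 and 0.06 m and z of long_lid_mid in the frame of long_box below 0.1 m and y of long_lid_mid in the frame of long_box between -0.02 and 0.02 m), for 0.02 s.
2. the lid is out of the grooves ((x of long_lid_mid in the frame of long_box above 0.065 m or z of long_lid_mid in the frame of long_box above 0.12 m)), for 0.1 s.
At the end, for the whole second after the job is handed in: The longer box's lid lies flat on the cardboard pad, grip block up: its board within 8 degrees of level, less than 16 mm above the table at its centre, and its centre within 50 mm of the pad's centre (horizontal distance between long_lid_mid and pad below 0.05 m and z of long_lid_mid in the frame of pad below 0.016 m and angle between long_lid_mid's own z axis and vertical below 0.14 rad); the robot touches nothing.
It fails at once if the shorter box's lid was moved by more than 20 mm (distance of short_lid_mid from where it was at the start of the episode above 0.02 m).
It also fails if it takes over 38 s, if anything falls off the work surface, if the arm or the gripper's body presses on something with over 40 N, if the wrist force passes 120 N, or if a joint passes its speed limit or range.

## Working session

There is one attempt and no reset: what is moved stays moved. The work goes in short steps, Python scripts to look and compute and a shell command to move; the robot and the scene stay as the last step left them, time stands still between calls to the robot, and variables do not carry over. Pictures are saved under pics/ and viewed, and the job is handed in when it is done.

```bash
mkdir -p pics; python3 - <<'E'
from plant import *
import cv2,pickle
s=get_state();print(s)
for n in ["scene","top","wrist"]:
    c=capture(n);pickle.dump(c,open(n+".pkl","wb"));cv2.imwrite(f"pics/{n}0.png",c["image"][:,:,::-1])
    print({k:v for k,v in c.items() if k!="image"})
E
```

```text
{'time_s': 0.0, 'joints': array([ 8.63485330e+01,  2.05908139e+01,  6.33225602e-01, -2.10199927e-02,
       -7.01348810e+01, -1.65069480e+01]), 'qd': array([-0.00190426,  0.02330934,  0.13124696, -0.00657592,  0.03062719,
        0.05176436]), 'joint_torque': array([ 3.44524378e-04, -5.82717204e+01,  2.93068331e+01,  6.99758783e+00,
        6.90480927e-03, -1.58240578e-04]), 'tcp_pos': array([0.23246697, 0.63318256, 0.2256227 ]), 'eef_rot': array([  94.44622899,   89.9054423 , -105.7193447 ]), 'contact_force': array([ 0.20005686, -0.27830949,  0.49269492]), 'moment': array([-0.01970399, -0.00771242,  0.03058219]), 'gripper_width': 0.08746977367812067}
{'fovy': 46.74922114997106, 'cx': 282.87573033179194, 'cy': 211.82709536233384, 'pose': array([[ 7.05220659e-01, -5.98610356e-01,  3.79907179e-01,
         8.93204249e-01],
       [ 7.08987855e-01,  5.95270715e-01, -3.78138860e-01,
        -5.43455371e-01],
       [ 2.10219980e-04,  5.36020912e-01,  8.44204678e-01,
         1.20583932e+00],
       [ 0.00000000e+00,  0.00000000e+00,  0.00000000e+00,
         1.00000000e+00]])}
{'fovy': 50.42852739828313, 'cx': 281.2471937142616, 'cy': 203.6882801680909, 'pose': array([[-0.01423187,  0.9857518 , -0.16760322,  0.20631439],
       [-0.99989768, -0.01378869,  0.00380775, -0.03749802],
       [ 0.00144247,  0.16764027,  0.98584718,  1.10616773],
       [ 0.        ,  0.        ,  0.        ,  1.        ]])}
{'fovy': 71.51619064056788, 'cx': 278.0307278127908, 'cy': 207.5412875790569, 'tool_from_camera': array([[ 1.60711955e-03,  2.97024361e-01, -9.54868549e-01,
        -1.57592944e-01],
       [ 9.99998360e-01, -1.27406778e-03,  1.28676115e-03,
        -2.74543709e-04],
       [-8.34367848e-04, -9.54869052e-01, -2.97025921e-01,
        -7.97656846e-02],
       [ 0.00000000e+00,  0.00000000e+00,  0.00000000e+00,
         1.00000000e+00]])}
```

View pics/scene0.png

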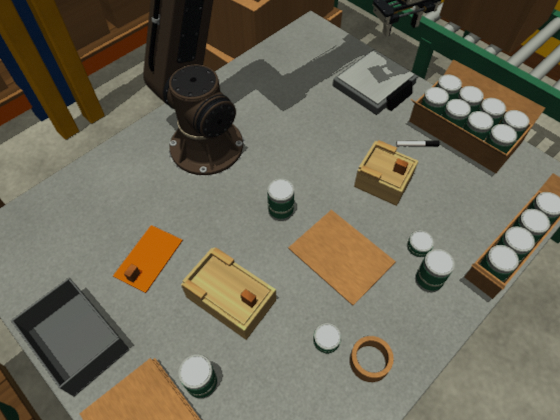

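View pics/top0.png

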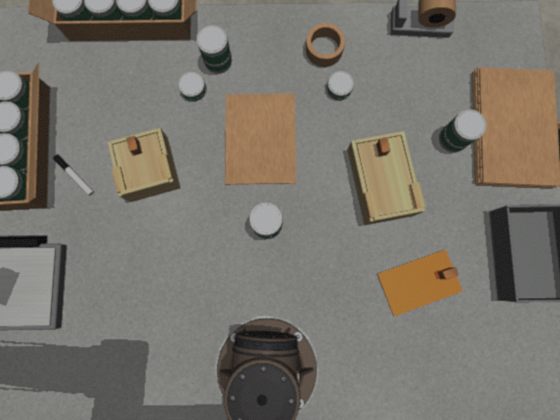

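View pics/wrist0.png

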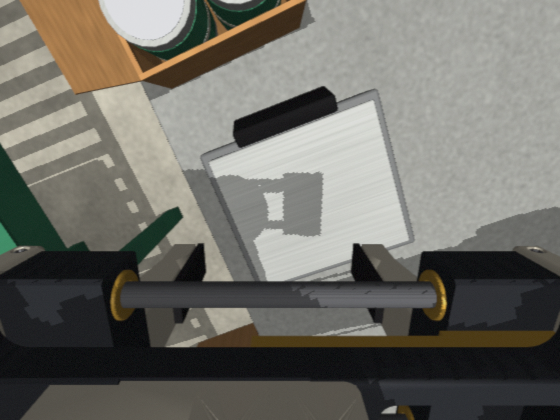

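The scene and top views show the long box at about (387,177) in top with its grip block at (384,146). The pad is at (261,138), the short box at (141,162), and the orange decoy at (420,282). I'll zoom in on these.

```bash
python3 - <<'E'
import cv2,numpy as np
a=cv2.imread("pics/top0.png")[120:235,335:440];cv2.imwrite("pics/top_c.png",cv2.resize(a,None,fx=5,fy=5,interpolation=cv2.INTER_CUBIC))
a=cv2.imread("pics/scene0.png")[240:340,170:290];cv2.imwrite("pics/scene_c.png",cv2.resize(a,None,fx=6,fy=6,interpolation=cv2.INTER_CUBIC))
E
```

```text
(no output)
```

View pics/top_c.png

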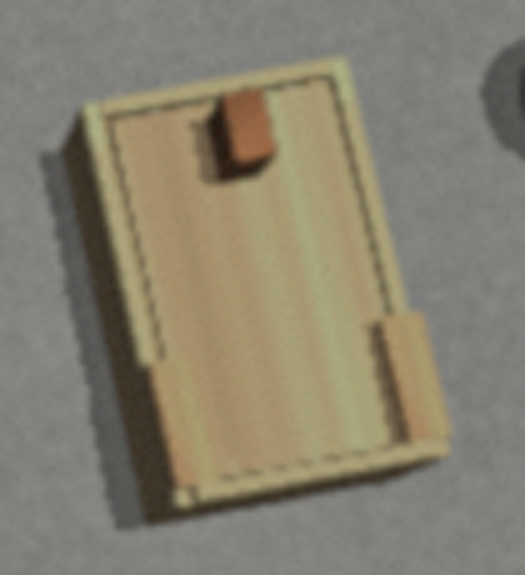

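View pics/scene_c.png

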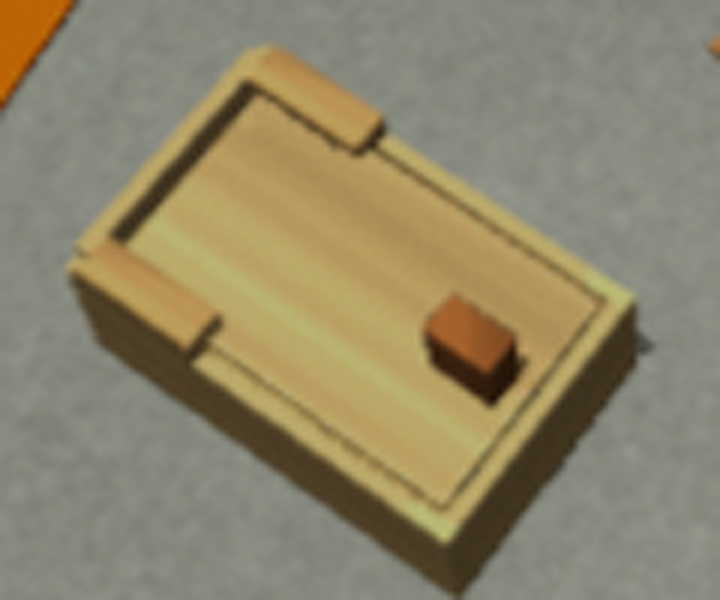

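```bash
cat > h.py <<'E'
import pickle,numpy as np,cv2
def ray(c,uv,z,pose=None):
    P=c["pose"] if pose is None else pose
    f=c["image"].shape[0]/2/np.tan(np.radians(c["fovy"]/2))
    d=P[:3,:3]@np.array([(uv[0]-c["cx"])/f,-(uv[1]-c["cy"])/f,-1]);o=P[:3,3]
    return (o+d*(z-o[2])/d[2])
E
python3 - <<'E'
from h import *
np.set_printoptions(precision=4,suppress=True)
T=pickle.load(open("top.pkl","rb"));S=pickle.load(open("scene.pkl","rb"))
P={}
for n,c,L in (("top",T,[((353,141),.074),((404.6,132),.074),((371,220),.09),((424.4,211),.09),((385,145.4),.114)]),("scene",S,[((275.3,290),.074),((243.3,330),.074),((213.7,247.5),.09),((182,284),.09),((248.3,295.8),.114)])):
    for uv,z in L: print(n,ray(c,uv,z)[:2])
for n,c in (("top",T),("scene",S)):
    hsv=cv2.cvtColor(c["image"],cv2.COLOR_RGB2HSV)
    m=((hsv[...,1]>90)&(hsv[...,0]<25)).astype(np.uint8)
    cs,_=cv2.findContours(m,0,2)
    for k in cs:
        if cv2.contourArea(k)>800:
            r=cv2.minAreaRect(k);print(n,r,cv2.contourArea(k))
            if abs(cv2.contourArea(k)-r[1][0]*r[1][1])<.3*r[1][0]*r[1][1]: print('   ',ray(c,r[0],.005)[:2],[ray(c,q,.005)[:2].round(3).tolist() for q in cv2.boxPoints(r)])
            M=cv2.moments(k);print('   moments',ray(c,(M['m10']/M['m00'],M['m01']/M['m00']),.005)[:2])
E
```

```text
top [ 0.5323 -0.2163]
top [ 0.5532 -0.3418]
top [ 0.3382 -0.2471]
top [ 0.3574 -0.3712]
top [ 0.5081 -0.2828]
scene [ 0.5349 -0.2134]
scene [ 0.5544 -0.3395]
scene [ 0.3421 -0.2486]
scene [ 0.3649 -0.3713]
scene [ 0.5125 -0.2815]
top ((420.242919921875, 281.84429931640625), (46.00494384765625, 75.79861450195312), 69.86369323730469) 3264.0
    [ 0.1959 -0.3772] [[0.218, -0.272], [0.279, -0.451], [0.174, -0.481], [0.115, -0.305]]
   moments [ 0.195  -0.3753]
top ((260.0, 138.5), (89.0, 70.0), 90.0) 5990.5
    [0.5641 0.0104] [[0.686, 0.101], [0.684, -0.082], [0.446, -0.077], [0.448, 0.099]]
   moments [0.5634 0.0105]
top ((516.0, 127.5), (119.0, 86.0), 90.0) 9253.5
    [ 0.5845 -0.6505] [[0.75, -0.554], [0.747, -0.781], [0.426, -0.743], [0.429, -0.526]]
   moments [ 0.5832 -0.6522]
top ((26.200000762939453, 136.89999389648438), (45.20806884765625, 146.88461303710938), 3.1798300743103027) 2669.0
   moments [0.5527 0.587 ]
top ((325.0, 44.5), (41.0, 38.0), 90.0) 1226.5
    [ 0.8225 -0.1645] [[0.883, -0.115], [0.881, -0.217], [0.763, -0.213], [0.765, -0.113]]
   moments [ 0.8234 -0.1634]

[... 1954 characters left out ...]
750732421875, 55.616207122802734), 4.969740867614746) 851.0
   moments [-0.1751  0.0631]
scene ((472.8235168457031, 111.79412078857422), (119.19152069091797, 81.46182250976562), 30.963754653930664) 3889.0
   moments [0.5426 0.7088]
scene ((15.5, 92.0), (31.0, 66.0), 0.0) 1045.5
   moments [-0.6382 -0.341 ]
scene ((499.5, 27.5), (55.0, 119.0), 90.0) 3984.5
   moments [0.3195 1.2249]
scene ((184.0, 61.5), (123.0, 316.0), 90.0) 15155.5
   moments [-0.553   0.2138]
scene ((32.965824127197266, 69.51782989501953), (153.7646484375, 25.595317840576172), 62.44719314575195) 3175.0
    [-0.7106 -0.2153] [[-1.17, -0.164], [-1.178, -0.061], [-0.335, -0.258], [-0.343, -0.337]]
   moments [-0.7083 -0.2104]
```

```bash
python3 - <<'E'
import numpy as np
from plant import *
from scipy.spatial.transform import Rotation as R
np.set_printoptions(precision=4,suppress=True)
s=get_state();M=R.from_euler('xyz',s['eef_rot'],degrees=True).as_matrix();print(M,s['tcp_pos'],s['time_s'])
print(np.degrees(np.arctan2(M[1,1],M[0,1])))
for a,b in (((.2325,.633),(.53,.2)),((.53,.2),(.511,-.283))):
    print(M.T@np.array([b[0]-a[0],b[1]-a[1],0]))
E
```

```text
[[-0.0003 -0.3446 -0.9387]
 [-0.0013 -0.9387  0.3446]
 [-1.      0.0013 -0.0001]] [0.2325 0.6333 0.2258] 0.15
-110.15911243227093
[ 0.0005  0.3039 -0.4285]
[ 0.0006  0.46   -0.1486]
```

```bash
python3 -m creep '{"jaw":[-1,-1,-1,-1,-1,-1,-1,-1,-1,-1],"translation":[[0,0.028,-0.039],[0,0.028,-0.039],[0,0.028,-0.039],[0,0.028,-0.039],[0,0.028,-0.039],[0,0.028,-0.039],[0,0.028,-0.039],[0,0.028,-0.039],[0,0.028,-0.039],[0,0.028,-0.039]],"roll":[0,0,0,0,0,0,0,0,0,0]}' 30
python3 -m creep '{"jaw":[-1,-1,-1,-1,-1,-1,-1,-1,-1,-1],"translation":[[0,0.045,-0.017],[0,0.045,-0.017],[0,0.045,-0.017],[0,0.045,-0.017],[0,0.045,-0.017],[0,0.045,-0.017],[0,0.045,-0.017],[0,0.045,-0.017],[0,0.034,-0.017],[0,0,0]],"roll":[0,0,0,0,0,0,0,0,0,0]}'
python3 -m creep '{"jaw":[-1,-1,-1,-1,-1,-1,-1,-1,-1,-1],"translation":[[0,0,0],[0,0,0],[0,0,0],[0,0,0],[0,0,0],[0,0,0],[0,0,0],[0,0,0],[0,0,0],[0,0,0]],"roll":[-0.128,-0.128,-0.128,-0.129,0,0,0,0,0,0]}'
python3 - <<'E'
from plant import *
import cv2,pickle
s=get_state();c=capture("wrist");c["s"]=s;pickle.dump(c,open("w1.pkl","wb"));cv2.imwrite("pics/w1.png",c["image"][:,:,::-1]);print(s['tcp_pos'],s['eef_rot'],s['joints'],s['time_s'])
E
```

```text
time_s: 1.15
tcp_pos: [0.5029, 0.2346, 0.2266]
eef_rot: [-86.2, 90.0, 73.7]
contact_force: [1.0, 0.7, 0.7]
gripper_width: 0.0877
time_s: 2.15
tcp_pos: [0.5097, -0.1899, 0.226]
eef_rot: [44.0, 89.9, -156.4]
contact_force: [0.0, 0.4, 0.0]
gripper_width: 0.0877
time_s: 3.15
tcp_pos: [0.5101, -0.1862, 0.2266]
eef_rot: [-26.9, 90.0, 162.3]
contact_force: [1.1, 0.5, 0.1]
gripper_width: 0.0873
[ 0.51008375 -0.18616862  0.22655119] [-26.88129949  89.99781682 162.32273694] [ 6.33334210e-01  8.12515099e+00 -1.60377498e+01 -7.51737649e-04
 -6.58391718e+01  9.85710099e+01] 3.15
```

View pics/w1.png

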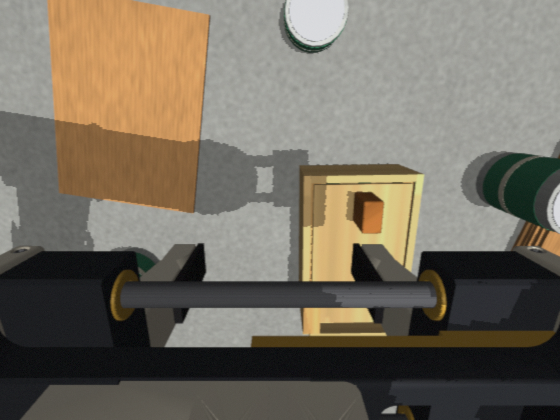

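The wrist view has the block's top at about (370,208) and the box aligned with the image's vertical. The move fell about 95 mm short in y. I'll measure the block from this picture.

```bash
python3 - <<'E'
import cv2
a=cv2.imread("pics/w1.png")[150:260,285:435];cv2.imwrite("pics/w1c.png",cv2.resize(a,None,fx=5,fy=5,interpolation=cv2.INTER_CUBIC))
E
```

```text
(no output)
```

View pics/w1c.png

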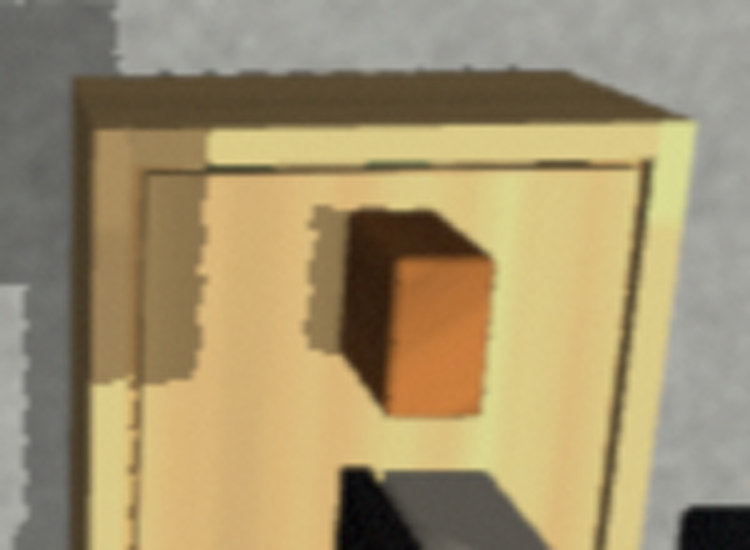

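```bash
python3 - <<'E'
from h import *
from scipy.spatial.transform import Rotation as R
np.set_printoptions(precision=4,suppress=True)
c=pickle.load(open("w1.pkl","rb"));s=c["s"]
M=np.eye(4);M[:3,:3]=R.from_euler('xyz',s['eef_rot'],degrees=True).as_matrix();M[:3,3]=s['tcp_pos']
P=M@c["tool_from_camera"]
g=lambda x,y,z:ray(c,(285+x/5,150+y/5),z,P)
B=[g(*q,.114) for q in((393,258),(493,258),(482,415),(387,415))];C=np.mean(B,0)
print(np.array(B),C)
L=[g(*q,.074) for q in((93,130),(692,120))];print(L)
for q in B[1]-B[0],B[2]-B[3],L[1]-L[0]:print(np.degrees(np.arctan2(q[1],q[0])),np.hypot(*q[:2]))
lm=(L[0]+L[1])/2;print(lm)
y=M[:3,1];print("tool y",np.degrees(np.arctan2(y[1],y[0])))
for t in (C,(.5105,-.2825,0)):
  print(M[:3,:3].T@(np.array(t)-s['tcp_pos']))
# pad from wrist
print([ray(c,q,.005,P) for q in((210,15),(58,193),(195,212))])
E
```

```text
[[ 0.5254 -0.2662  0.114 ]
 [ 0.5285 -0.2852  0.114 ]
 [ 0.4966 -0.2917  0.114 ]
 [ 0.4935 -0.273   0.114 ]] [ 0.511 -0.279  0.114]
[array([ 0.5335, -0.2092,  0.074 ]), array([ 0.5564, -0.3358,  0.074 ])]
-80.71893610198498 0.019252361526323664
-80.70669765224518 0.018917137624014185
-79.75888381725144 0.12862807945253638
[ 0.5449 -0.2725  0.074 ]
tool y -80.79596358916157
[0.1126 0.0918 0.0139]
[0.2266 0.0952 0.015 ]
[array([ 0.6853, -0.0785,  0.005 ]), array([0.4453, 0.1037, 0.005 ]), array([ 0.4482, -0.0799,  0.005 ])]
```

```bash
python3 -m creep '{"jaw":[-1,-1,-1,-1,-1,-1,-1,-1,-1,-1],"translation":[[0,0.031,0.005],[0,0.031,0.005],[0,0.031,0.004],[0.025,0,0],[0.025,0,0],[0.025,0,0],[0.025,0,0],[0.02,0,0],[0.02,0,0],[0,0,0]],"roll":[0,0,0,0,0,0,0,0,0,0]}' 30
python3 - <<'E'
from plant import *
import cv2
s=get_state();c=capture("scene");cv2.imwrite("pics/s2.png",cv2.resize(c["image"][200:350,130:330,::-1],None,fx=4,fy=4));cv2.imwrite("pics/w2.png",capture("wrist")["image"][:,:,::-1]);print(s['tcp_pos'],s['eef_rot'],s['time_s'])
E
```

```text
time_s: 4.2
tcp_pos: [0.5093, -0.2798, 0.0839]
eef_rot: [-24.8, 89.7, 164.3]
contact_force: [-0.7, -1.0, -0.6]
gripper_width: 0.0879
[ 0.50933404 -0.27977073  0.08386063] [-24.84982505  89.7098944  164.34020746] 4.2
```

View pics/s2.png

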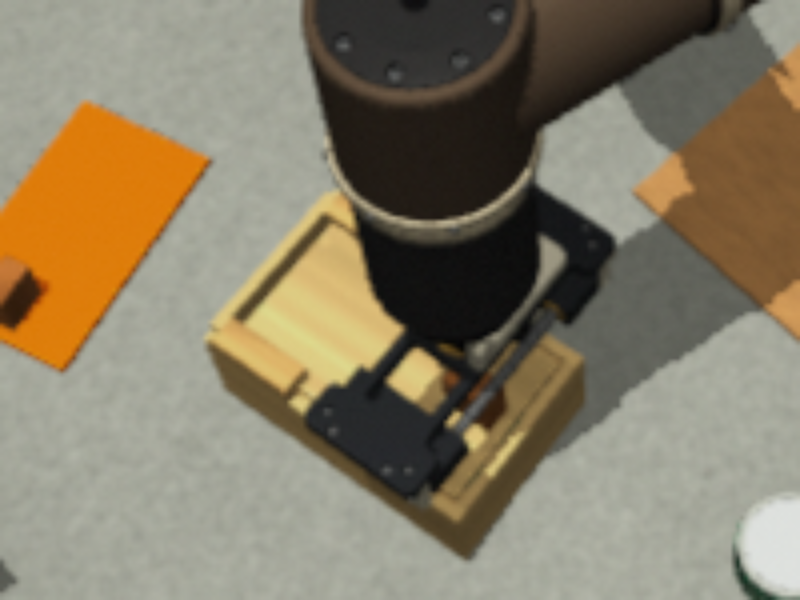

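View pics/w2.png

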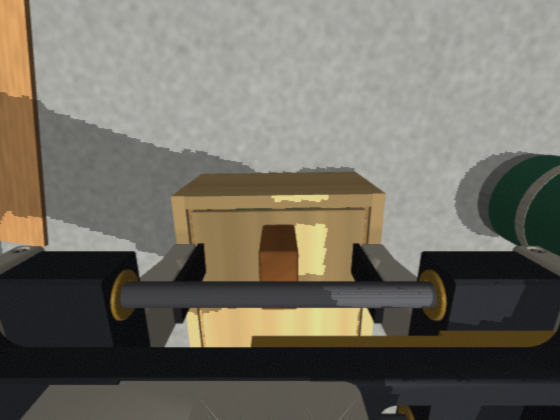

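The block at (279,255) sits midway between the jaws, so I'll close.

```bash
python3 -m creep '{"jaw":[1,1,1,1,1,1,1,1,1,1],"translation":[[0,0,0],[0,0,0],[0,0,0],[0,0,0],[0,0,0],[0,0,0],[0,0,0],[0,0,0],[0,0,0],[0,0,0]],"roll":[0,0,0,0,0,0,0,0,0,0]}' 30
python3 -c "
from plant import *
s=get_state();print(s['tcp_pos'],s['eef_rot'],s['contact_force'],s['moment'])"
```

```text
time_s: 5.3
tcp_pos: [0.5112, -0.2803, 0.0865]
eef_rot: [0.2, 90.0, -170.6]
contact_force: [-0.1, 0.1, 0.7]
gripper_width: 0.0203
[ 0.51118096 -0.28026077  0.08652084] [ 1.62784244e-01  8.99959604e+01 -1.70601716e+02] [-0.05544486  0.08122596  0.68643726] [-0.08257537 -0.04518229 -0.00047135]
```

```bash
python3 -m creep '{"jaw":[1,1,1,1,1,1,1,1,1,1],"translation":[[-0.002,0,0],[-0.002,0,0],[-0.002,0,0],[-0.002,0,0],[-0.002,0,0],[-0.002,0,0],[0,0,0],[0,0,0],[0,0,0],[0,0,0]],"roll":[0,0,0,0,0,0,0,0,0,0]}' 30
python3 - <<'E'
from plant import *
import cv2
from scipy.spatial.transform import Rotation as R
s=get_state();c=capture("wrist");cv2.imwrite("pics/w3.png",c["image"][:,:,::-1]);print(s['tcp_pos'],s['eef_rot'],s['contact_force'],s['moment'],s['time_s'])
print(R.from_euler('xyz',s['eef_rot'],degrees=True).as_matrix().round(3))
E
```

```text
time_s: 6.3
tcp_pos: [0.511, -0.2801, 0.0984]
eef_rot: [-40.3, 90.0, 149.0]
contact_force: [-2.2, -0.6, -4.8]
gripper_width: 0.02
[ 0.51102577 -0.28013591  0.09843623] [-40.25974765  89.97526672 148.96774985] [-2.22365461 -0.62844036 -4.76953129] [-0.14741724  0.35536209  0.06128866] 6.3
[[-0.     0.16  -0.987]
 [ 0.    -0.987 -0.16 ]
 [-1.    -0.     0.   ]]
```

View pics/w3.png

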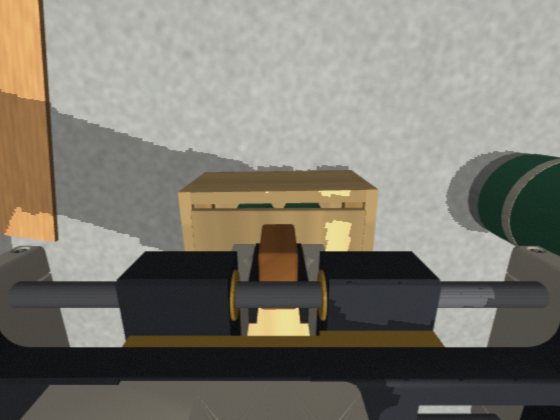

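The grip end is up: the gap above the lip shows jars inside at (270,208). Next I'll pull along the box's +x, which is tool -z.

```bash
python3 -m creep '{"jaw":[1,1,1,1,1,1,1,1,1,1],"translation":[[0,0,-0.003],[0,0,-0.004],[0,0,-0.005],[0,0,-0.005],[0,0,-0.005],[0,0,-0.005],[0,0,-0.005],[0,0,-0.004],[0,0,-0.002],[0,0,0]],"roll":[0,0,0,0,0,0,0,0,0,0]}' 30
python3 - <<'E'
from plant import *
import cv2
s=get_state();c=capture("wrist");cv2.imwrite("pics/w4.png",c["image"][:,:,::-1]);print(s['tcp_pos'],s['contact_force'],s['moment'],s['time_s'])
c=capture("scene");cv2.imwrite("pics/s4.png",cv2.resize(c["image"][200:350,130:330,::-1],None,fx=4,fy=4))
E
```

```text
time_s: 7.35
tcp_pos: [0.549, -0.2741, 0.0985]
eef_rot: [16.8, 90.0, -153.9]
contact_force: [0.0, 0.9, -1.6]
gripper_width: 0.0198
[ 0.54895659 -0.27409776  0.09846865] [ 0.02462703  0.94543882 -1.61522961] [-0.06992482 -0.09807821 -0.03382935] 7.35
```

View pics/w4.png

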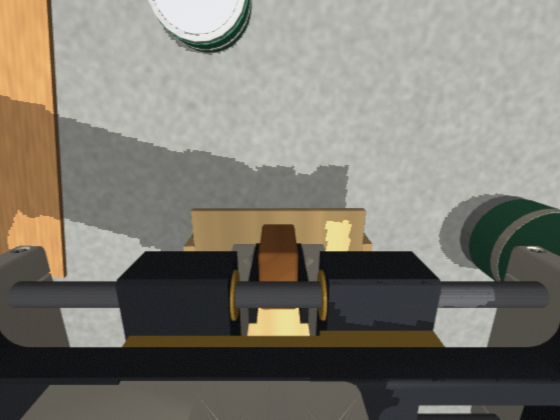

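View pics/s4.png

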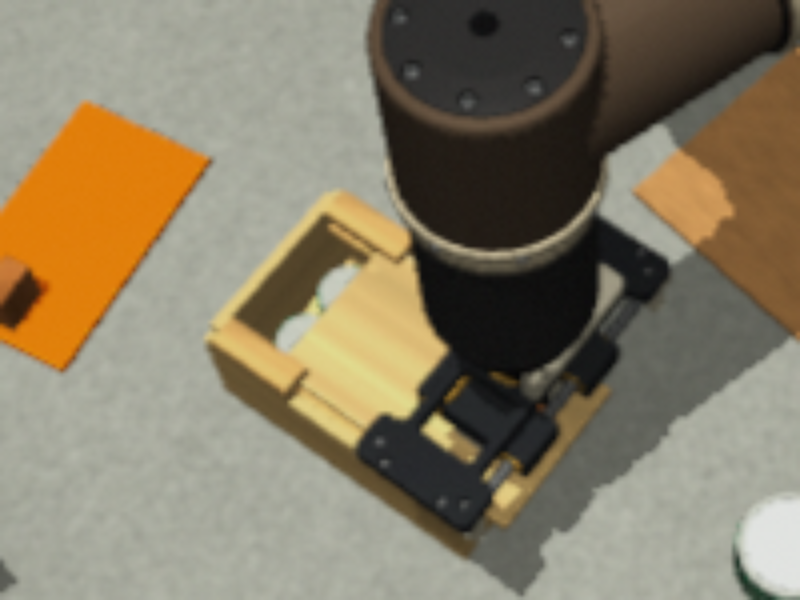

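The lid's front is over the lip and it has come 38 mm with low forces. I'll pull it fully out.

```bash
python3 -m creep '{"jaw":[1,1,1,1,1,1,1,1,1,1],"translation":[[0,0,-0.004],[0,0,-0.008],[0,0,-0.01],[0,0,-0.01],[0,0,-0.01],[0,0,-0.01],[0,0,-0.008],[-0.006,0,-0.005],[-0.012,0,0],[-0.012,0,0]],"roll":[0,0,0,0,0,0,0,0,0,0]}' 30
python3 -m creep '{"jaw":[1,1,1,1,1,1,1,1,1,1],"translation":[[-0.015,0,0],[-0.015,0,0],[-0.015,0,0],[-0.01,0,0],[0,0,0],[0,0,0],[0,0,0],[0,0,0],[0,0,0],[0,0,0]],"roll":[0,0,0,0,0.08,0.08,0,0,0,0]}' 30
python3 - <<'E'
from plant import *
import cv2
from h import *
from scipy.spatial.transform import Rotation as R
s=get_state();c=capture("wrist");cv2.imwrite("pics/w5.png",c["image"][:,:,::-1]);print(s['tcp_pos'],s['contact_force'],s['moment'],s['time_s'])
M=R.from_euler('xyz',s['eef_rot'],degrees=True).as_matrix();print(M.round(3))
c=capture("scene");cv2.imwrite("pics/s5.png",c["image"][:,:,::-1])
lidx=-M[:,2]
print("shift",M.T@(np.array([.565,.0105,0])+.065*lidx-s['tcp_pos']))
E
```

```text
time_s: 8.45
tcp_pos: [0.6128, -0.2638, 0.1296]
eef_rot: [18.7, 90.0, -152.0]
contact_force: [-0.9, -0.6, -1.2]
gripper_width: 0.02
time_s: 9.45
tcp_pos: [0.6128, -0.2637, 0.1835]
eef_rot: [-8.5, 90.0, 171.6]
contact_force: [-0.1, -0.6, -1.0]
gripper_width: 0.0198
[ 0.6128204  -0.26371065  0.18354345] [-0.14609667 -0.569682   -1.00285469] [-0.04446274 -0.07889984 -0.03149586] 9.45
[[-0.     0.002 -1.   ]
 [ 0.    -1.    -0.002]
 [-1.    -0.     0.   ]]
shift [ 0.18355803 -0.27431285 -0.01782612]
```

View pics/w5.png

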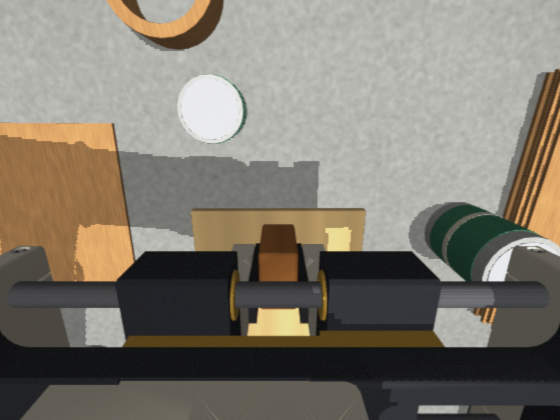

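View pics/s5.png

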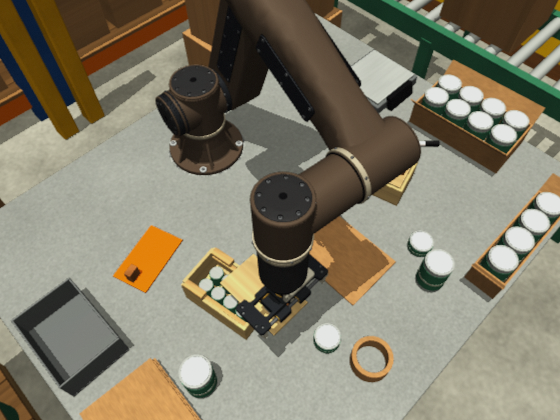

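The lid is free and held, with the camera's view of it in the grip unchanged. Now carry it over the pad at this height.

```bash
python3 -m creep '{"jaw":[1,1,1,1,1,1,1,1,1,1],"translation":[[0,-0.015,-0.002],[0,-0.03,-0.002],[0,-0.038,-0.002],[0,-0.038,-0.002],[0,-0.038,-0.002],[0,-0.038,-0.002],[0,-0.035,-0.002],[0,-0.027,-0.002],[0,-0.015,-0.002],[0,0,0]],"roll":[0,0,0,0,0,0,0,0,0,0]}' 30
python3 -m creep '{"jaw":[1,1,1,1,1,1,1,1,1,1],"translation":[[0.01,0,0],[0.02,0,0],[0.025,0,0],[0.025,0,0],[0.02,0,0],[0.016,0,0],[0.01,0,0],[0.006,0,0],[0,0,0],[0,0,0]],"roll":[0,0,0,0,0,0,0,0,0,0]}' 30
python3 - <<'E'
from plant import *
import cv2
s=get_state();print(s['tcp_pos'],s['contact_force'],s['moment'],s['time_s'])
for n in ("scene","wrist","top"):
    c=capture(n);cv2.imwrite(f"pics/{n}6.png",c["image"][:,:,::-1])
a=cv2.imread("pics/scene6.png")[180:320,260:420];cv2.imwrite("pics/s6c.png",cv2.resize(a,None,fx=4,fy=4))
E
```

```text
time_s: 10.55
tcp_pos: [0.6307, 0.0125, 0.1835]
eef_rot: [-136.4, 90.0, 43.8]
contact_force: [0.9, -0.3, -1.2]
gripper_width: 0.0199
time_s: 11.55
tcp_pos: [0.631, 0.0101, 0.0521]
eef_rot: [-175.1, 90.0, 4.9]
contact_force: [-0.4, -0.2, -1.0]
gripper_width: 0.0196
[0.63098264 0.0101182  0.05211997] [-0.35920208 -0.24322664 -1.04438825] [-0.03966448 -0.11920263  0.01533594] 11.55
```

View pics/s6c.png

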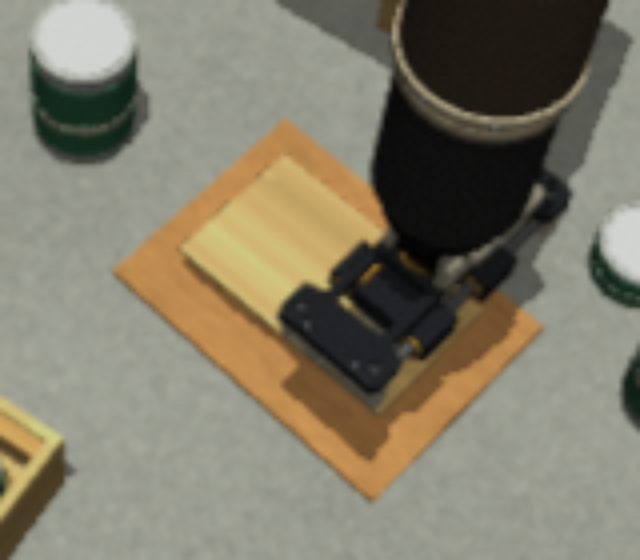

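View pics/wrist6.png

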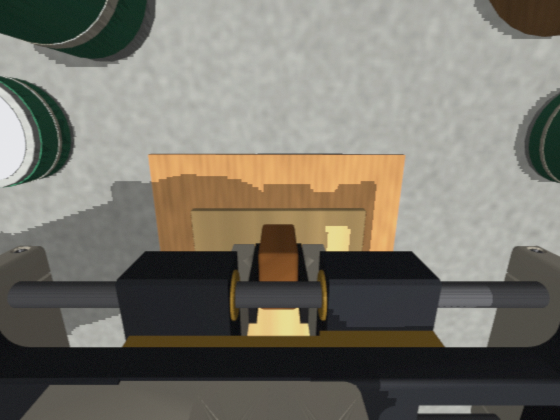

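The lid is over the pad and well centred. I'll lower it slowly to contact.

```bash
python3 -m creep '{"jaw":[1,1,1,1,1,1,1,1,1,1],"translation":[[0.006,0,0],[0.006,0,0],[0.004,0,0],[0.003,0,0],[0.003,0,0],[0.002,0,0],[0.002,0,0],[0.001,0,0],[0,0,0],[0,0,0]],"roll":[0,0,0,0,0,0,0,0,0,0]}' 30
```

```text
time_s: 12.7
tcp_pos: [0.631, 0.0104, 0.0249]
eef_rot: [-170.9, 90.0, 9.2]
contact_force: [1.3, -0.6, 1.7]
gripper_width: 0.0198
```

```bash
python3 -m creep '{"jaw":[1,1,1,1,1,1,1,1,1,1],"translation":[[0.0005,0,0],[0.0005,0,0],[0.0005,0,0],[0,0,0],[0,0,0],[0,0,0],[0,0,0],[0,0,0],[0,0,0],[0,0,0]],"roll":[0,0,0,0,0,0,0,0,0,0]}' 30
python3 -m creep '{"jaw":[-1,-1,-1,-1,-1,-1,-1,-1,-1,-1],"translation":[[0,0,0],[0,0,0],[0,0,0],[0,0,0],[0,0,0],[0,0,0],[0,0,0],[0,0,0],[0,0,0],[0,0,0]],"roll":[0,0,0,0,0,0,0,0,0,0]}' 30
```

```text
time_s: 13.7
tcp_pos: [0.6308, 0.0104, 0.0236]
eef_rot: [-172.1, 90.0, 8.0]
contact_force: [1.4, -0.9, 5.4]
gripper_width: 0.02
time_s: 14.7
tcp_pos: [0.6305, 0.0103, 0.0231]
eef_rot: [-101.7, 90.0, 78.4]
contact_force: [0.2, -0.4, 0.1]
gripper_width: 0.0871
```

```bash
python3 -m creep '{"jaw":[-1,-1,-1,-1,-1,-1,-1,-1,-1,-1],"translation":[[-0.01,0,0],[-0.02,0,0],[-0.025,0,0],[-0.03,0,0],[-0.03,0,0],[-0.03,0,0],[-0.03,0,0],[-0.02,0,0],[0,0,0],[0,0,0]],"roll":[0,0,0,0,0,0,0,0,0,0]}'
python3 -m creep '{"jaw":[-1,-1,-1,-1,-1,-1,-1,-1,-1,-1],"translation":[[0,0.02,0.02],[0,0.03,0.02],[0,0.03,0.02],[0,0.03,0.02],[0,0.03,0.01],[0,0.03,0],[0,0.02,0],[0,0,0],[0,0,0],[0,0,0]],"roll":[0,0,0,0,0,0,0,0,0,0]}'
python3 - <<'E'
from plant import *
import cv2
from h import *
s=get_state();print(s['tcp_pos'],s['contact_force'],s['time_s'])
for n in ("scene","top"):
    c=capture(n);pickle.dump(c,open(n+"7.pkl","wb"));cv2.imwrite(f"pics/{n}7.png",c["image"][:,:,::-1])
a=cv2.imread("pics/scene7.png")[190:320,260:420];cv2.imwrite("pics/s7c.png",cv2.resize(a,None,fx=4,fy=4))
E
```

```text
time_s: 15.7
tcp_pos: [0.6305, 0.0104, 0.219]
eef_rot: [-153.9, 89.9, 26.1]
contact_force: [0.2, 0.1, -0.8]
gripper_width: 0.0873
time_s: 16.7
tcp_pos: [0.5405, -0.1792, 0.2175]
eef_rot: [-10.8, 89.9, 169.3]
contact_force: [-0.0, 0.2, 0.1]
gripper_width: 0.0875
[ 0.54051135 -0.17920521  0.21752599] [-0.00057134  0.18545906  0.06523858] 16.7
```

View pics/s7c.png

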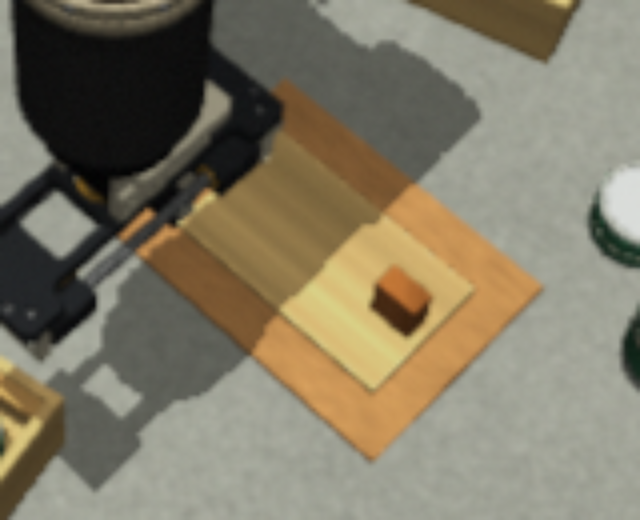

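View pics/top7.png

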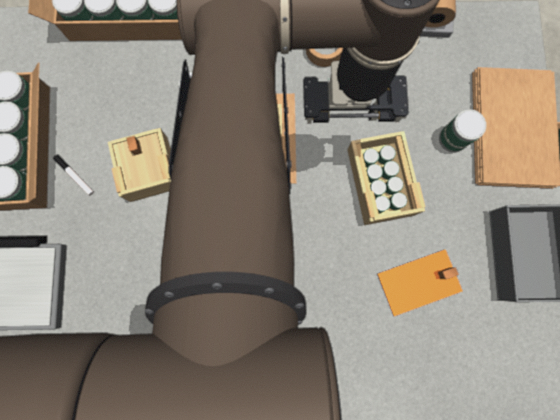

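```bash
python3 - <<'E'
from h import *
c=pickle.load(open("scene7.pkl","rb"));g=lambda x,y,z:ray(c,(260+x/4,190+y/4),z)[:2].round(4)
f=[g(473,290,.011),g(373,390,.011)];r=g(185,230,.011);print(f,r,"mid",(f[0]+f[1])/2-[.09,0],"diag",(f[0]+r)/2)
print("pad front mid",(g(541,288,.005)+g(372,460,.005))/2,"block top",g(405,283,.054))
from plant import *
close_job();print(get_state()['time_s'])
E
```

```text
[array([0.6555, 0.0609]), array([ 0.6555, -0.0436])] [ 0.4848 -0.0451] mid [0.5655  0.00865] diag [0.57015 0.0079 ]
pad front mid [0.6862  0.00965] block top [0.6292 0.0113]
the job is handed in; nothing more can be done
the job is handed in; nothing more can be done
```

I opened the longer box and laid its lid on the cardboard pad, then handed the job in at about 17 s of the 38 s allowed. No verdict was reported.

- **How it went:** I pinched the lid's grip block at 30 N, raised the grip end 12 mm, pulled it about 40 mm over the lip and then about 105 mm in all. I then lifted it clear, turned it square to the pad, set it down, let go and backed off. No force reading printed at the end of a step went above about 5.5 N.
- **Lid position:** In the last scene picture the lid lies flat with the grip block up. Its centre is at about (0.566–0.570, 0.008) m against the pad's (0.565, 0.010) m, so it is within about 6 mm. The two estimates of the lid's centre differ by about 5 mm in x, which is pixel error on a corner partly hidden by the gripper.
- **Rest of the scene:** The gripper is open about 0.2 m above the table, touching nothing. In the top view the shorter box's lid and the orange look-alike are where they started.
- **Not checked:** I did not measure the lid's tilt as an angle. It looked flat in the picture, and its edges and block top came out where a lid lying flat would put them.
- **Correction on the way:** The first approach stopped about 95 mm short because the arm limited its own speed. I corrected it from the wrist picture before gripping.

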